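# Clamp a warm power module to the soldering easel

### The arm

A 6-joint arm with a two-finger parallel gripper is mounted at the origin on a cart in front of the work surface, level with it; the furniture and walls round the work are solid. World frame = base frame: x ahead of the robot, y to its left, z up, the work surface at z = 0. Lengths are in m, angles in degrees, forces in N, time in s.
With the tool pointing down it reaches from about 0.275 to 0.875 m from the base axis. Payload 12.5 kg.
Tool frame: the origin (TCP) lies on the centre line of the jaws, within the pads' length; the fingertips stand tip_reach ahead of it and the grasp point (between the pads) lies 6 mm ahead of it (tip_reach is the distance from the TCP to the fingertips, in m); z points along the fingers, y is the line along which they close (so a half turn about z gives the same grasp; the last joint's range is limited). The gripper opens to 85 mm and grips with 20 to 120 N. Pads are 22 mm wide; open, the fingers measure 114 mm over their backs; the gripper's body (76 mm by 85 mm) begins 54 mm behind the grasp point. The pads swing forward as they close: fully open they stand 13 mm farther back than shut.
Start: joints at [60.642, 20.094, 94.641, -0, 65.266, -4.847], TCP at [0.228, 0.5, 0.256] pointing down, gripper open.
Joint ranges: [-157.81, 157.81], [-45, 120.19], [0.68, 151.7], [-89.99, 269.99], [4.06, 180], [-164.3, 164.3]. Speed limits (degrees/s): [127.2, 127.2, 159.86, 180, 180, 180].

### API

Orientations are given as a 3x3 rotation matrix whose columns are the frame's x, y, z axes.
In Python, from plant import get_state, camera, get_calibration, sign_off, tip_reach gives the robot as it stands.
- The arm moves only by the tool arm_command, never from a script. Its argument "plan" is a list of rows, each an object with "xyz": the shift along the world's x, y, z in mm, a list of three; "twist": the turn about the world's z in rad; "gripper": the gripper's target within -1 to 1 (shut at 1, half-way at 0, fully open at -1). In form: [{"xyz": [x, y, z], "twist": twist, "gripper": gripper}, ...]. A call has 1 to 12 rows; each row is the pose to reach, as a shift and turn from the pose commanded when the call began; what a row does not reach only later rows make up. A row lasts 1/10 s, in which the tool goes at most 50 mm and 8.59 degrees, less where a joint would pass 70% of its speed; a pose out of reach is approached as far as the arm can. A call with a gripper value outside its range is refused whole. The fingers move at their own pace and stop on an object; "newtons" is the grip in N (left out, the last holds). Time passes only in rows, so rows that repeat a pose let the fingers close. It gives the time, the measured TCP pose, the force, the opening and the grip force at its end, in the units of the state.
- get_state(): the state, without advancing time (a new reading comes with each control period).
- camera(name): name is "side" or "top" or "wrist"; returns (picture, depth): 384x512x3 uint8, red, green, blue; 384x512 float32, m along the optical axis (not along the pixel's ray), 0 where there is no reading.
- get_calibration(name): a dict with "intrinsics" (3x3 intrinsics, pixels), "view" (4x4, takes a point from world to camera coordinates). Camera axes: x right, y up, looking along -z (the intrinsics and any distortion apply to the point x, -y, -z); pixel columns grow to the right and rows downward; lengths in m; the calibration is good to about 2 mm. A picture is of the moment at which its call begins: read the wrist's pose just before it. get_calibration takes no time and is no camera call; for the wrist camera it gives the pose at the moment of the call.
- sign_off(): hands the job in; it is judged then, once.
The state is a dict: "time_s": time; "joints": joint angles; "qd": joint speeds; "tau": joint torques, N m; "tcp_pos": TCP position; "ee_rot": TCP orientation; "wrist_force": force on the tool from outside, world axes, zero at the start; "moment": the same for the moment, N m; "width": opening from 0.0 (shut) to 1.0 (fully open); "finger_force": force on a finger pad.
Only numpy, scipy, OpenCV 4.12 (cv2) and the standard library are available. Lean on these libraries where they do the work, as an engineer would, in place of code of your own. Each camera call takes 0.05 s, during which the arm holds its last target. There are 200 camera calls.

### The job

The power module has been warming on top of the preheater: set it on the sloped soldering easel, lengthwise up the slope, resting on the ledge between the two ears with its metal base flat against the plate and its terminals facing out. Then squeeze open the spring clamp that is parked on the easel's top edge, and let it close over the middle of the module's upper flange so that it grips flange and plate together. Leave the other tools where they lie.

Things in the scene. Friction and masses are not known exactly. Their poses are not given: they have to be found in the camera images.
- module: Loose power module, 0.22 kg, alike at both ends: aluminium base 98 (x) x 54 (y) x 6 mm; in its middle a black housing 42 (x) x 54 (y) mm, top 26 mm up (green terminals to 31). The base's bare ends are flanges 28 mm long. Grip the housing across y (the tool may lean along x). Starts on the preheater, 136 mm above the worktop. Origin: centre of underside; x along the length, z out of the terminals.
- heater_box: Grey hot-air preheater, fixed, 174 (x) x 235 (y) mm, 138 mm high with the thin orange paddle on top; its flat top (144 x 165 mm) carries the module at the start. Origin: centre of the underside.
- easel: Sloped soldering easel, fixed: grey foot 150 x 175 x 5 mm, two struts and a leaning plate (easel_plate). Origin: on the worktop, 24 mm straight below the plate's origin. In its frame the plate faces -x; the foot covers x -30 to 120, y -125 to 50 mm. The space behind the upper 40 mm of the plate is free.
- easel_plate: Perforated aluminium plate, 4 mm thick, leaning back 37 deg from vertical. Origin: on its front face at the top of the ledge, midway between the ears; x up the slope, y along the ledge (left, seen from the front), z out of the front. Top edge x = 96, sides y = -125 and 50 mm. Dark ledge below x = 0 stands out 22 mm; ears at y = +-33 mm (inside faces) rise 14 mm along x, 15 mm along z.
- easel_seat (a point): Where the origin of the seated module belongs: 49 mm up the plate from the ledge, midway between the ears, on the front face. Seated, the module's long axis runs up the slope, its z along the plate's z; the upper flange spans x = 70 to 98 mm of the plate, so it stands 2 mm past the top edge.
- clamp: Loose orange and black spring clamp like a big clothes peg, 0.07 kg, 86 mm long, 24 wide. Origin: middle of the pivot; x to the handles, y along the pivot, z across the jaws. Parked on the easel's top edge, throat (8 mm below the pivot) on the edge, a jaw on each face, x up the slope, z as the plate's z, 84 to 106 mm right (-y) of the seat's middle. This body is the front lever.
- clamp_jaw (a joint): Opening of the clamp between its levers, rad: 0 as parked on the 4 mm plate, about 0.17 on 10 mm (flange and plate), 0.68 squeezed to its stop, -0.16 shut on nothing. A spring closes it: full squeeze takes about 10 N on each handle, harder only presses on the stop. Squeezed, the jaws stand about 22 mm apart.
- clamp_bite (a point): Point between the orange jaw pads, 30 mm below the pivot (x = -30 mm in clamp), on the middle plane as parked; it belongs to the front lever, which turns 0.34 rad outward (this point 10 mm forward) when the clamp is squeezed. The pads are 10 mm long and 22 mm wide.
- clamp_grip (a point): Point between the orange handles, 34 mm above the pivot: squeeze here, fingers pointing down the slope and closing along the clamp's z. The handles, 22 mm wide, reach from 16 to 50 mm above the pivot; parked, they spread to 61 mm at the tips; squeezed to the stop their outer faces are parallel, 28 mm apart; closed on flange and plate the tips are 52 mm apart.
- driver_red: Loose red screwdriver, 160 mm, on the worktop; bystander. Origin: centre of the underside.
- side_cutter: Loose red side cutter, 118 mm, on the worktop; bystander. Origin: centre of the underside.
- solder_reel: Loose blue solder reel, 57 mm across, 37 mm high; bystander. Origin: centre of the underside.
- flux_bottle: Loose white flux bottle with red nozzle, 36 mm across, 100 mm high; bystander. Origin: centre of the underside.
Things that resemble listed ones, but are neither listed nor needed, are in the scene too. There is more than one size of the module; the job needs the larger.

How it is judged:
By the outcome, as a careful person would: the job done as asked, in the order asked, and still so for the second after the job is handed in, with the robot touching nothing.
It also fails if it takes over 53 s, if anything falls off the work surface, if the arm or the gripper's body presses on something with over 40 N, if the wrist force passes 120 N, or if a joint passes its speed limit or range.

## Working session

There is one attempt and no reset: what is moved stays moved. The work goes in short steps, Python scripts to look and compute and a tool call to move; the robot and the scene stay as the last step left them, time stands still between calls to the robot, and variables do not carry over. Pictures are saved under pics/ and viewed, at most 10 in all, crops included, and the job is handed in when it is done.

Besides the shell and the picture viewer there is one more tool, called after "Request:" by a JSON object that holds its "fn" and its "kwargs". arm_command: Moves the arm, as the interface text tells. Its arguments: {"type":"object","properties":{"plan":{"type":"array","items":{"type":"object","properties":{"xyz":{"type":"array","items":{"type":"number"}},"twist":{"type":"number"},"gripper":{"type":"number"}}}},"newtons":{"type":"number"}},"required":["plan"]}

```bash
ls -la; mkdir -p pics; cat > h.py <<'E'
import numpy as np, cv2
from plant import *
def snap(n):
    im,d=camera(n); c=get_calibration(n); return im,d,np.array(c['intrinsics']),np.array(c['view']),c
def cloud(d,K,V):
    v,u=np.mgrid[:d.shape[0],:d.shape[1]]
    P=np.stack([(u-K[0,2])/K[0,0]*d,-(v-K[1,2])/K[1,1]*d,-d,np.ones_like(d)],-1)
    return (P@np.linalg.inv(V).T)[...,:3]
E
python3 - <<'E'
from h import *
print(get_state(),tip_reach)
for n in ('side','top','wrist'):
    im,d,K,V,c=snap(n); print(n,c.keys(),K.tolist(),np.round(np.linalg.inv(V),3).tolist(),(d>0).mean(),[c[k] for k in c if k not in('intrinsics','view')])
    np.savez(n,im=im,d=d,K=K,V=V); cv2.imwrite(f'pics/{n}0.png',im[...,::-1])
a=np.hstack([cv2.imread(f'pics/{n}0.png') for n in('side','top')]); 
E
```

```text
total 12
drwxr-xr-x  3 agent agent 4096 Dec  2 21:33 .
drwxr-xr-x 23 root  root  4096 Dec  2 21:33 ..
drwxr-xr-x  2 agent agent 4096 Dec  2 21:33 pics
{'time_s': 0.0, 'joints': array([ 6.06414112e+01,  2.01257177e+01,  9.46773384e+01, -3.96856758e-04,
        6.52644404e+01, -4.84563156e+00]), 'qd': array([ 0.03373178,  0.02854648,  0.10823463, -0.03916246, -0.06205842,
        0.03023565]), 'tau': array([ 2.21124341e-03, -5.06102836e+01, -2.91408509e+01, -4.58954116e-05,
        4.49945015e-03, -1.26953211e-05]), 'tcp_pos': array([0.22801097, 0.50018086, 0.25574263]), 'ee_rot': array([[-9.09868644e-01,  4.14896040e-01, -5.72077635e-04],
       [ 4.14896424e-01,  9.09868066e-01, -1.02982370e-03],
       [ 9.32453956e-05, -1.17435726e-03, -9.99999306e-01]]), 'wrist_force': array([0.06101558, 0.7688701 , 0.52401086]), 'moment': array([ 0.00737103, -0.07567032, -0.03125116]), 'finger_force': 0.0, 'width': 0.9986667563375767} 0.025
side dict_keys(['intrinsics', 'view']) [[420.99121189092403, 0.0, 251.46750095190964], [0.0, 420.99121189092403, 190.63448347916128], [0.0, 0.0, 1.0]] [[0.882, 0.265, -0.389, 0.004], [-0.471, 0.52, -0.712, -0.913], [0.014, 0.812, 0.584, 0.821], [0.0, 0.0, 0.0, 1.0]] 0.9960683186848959 []
top dict_keys(['intrinsics', 'view']) [[352.88140694351574, 0.0, 253.19154030588663], [0.0, 352.88140694351574, 191.00521211237145], [0.0, 0.0, 1.0]] [[-0.012, 0.987, -0.161, 0.339], [-1.0, -0.01, 0.01, -0.019], [0.009, 0.161, 0.987, 1.094], [0.0, 0.0, 0.0, 1.0]] 0.9957936604817709 []
wrist dict_keys(['intrinsics', 'view']) [[267.8025142218012, 0.0, 256.0260506208892], [0.0, 267.8025142218012, 192.95744851955374], [0.0, 0.0, 1.0]] [[0.415, -0.868, -0.274, 0.159], [0.91, 0.395, 0.125, 0.533], [0.0, -0.301, 0.954, 0.374], [0.0, 0.0, 0.0, 1.0]] 0.99603271484375 []
```

View pics/top0.png

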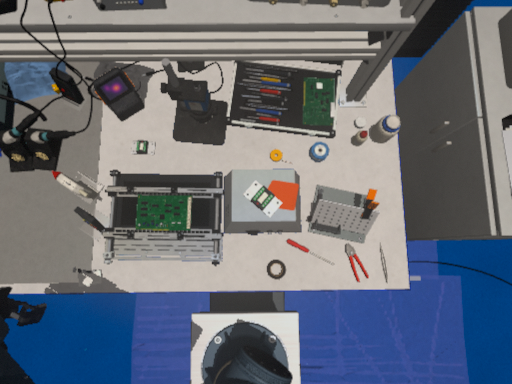

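View pics/side0.png

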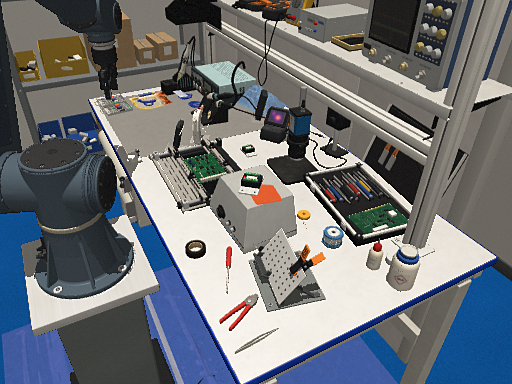

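```bash
python3 - <<'E'
from h import *
for n in('top','side'):
    f=np.load(n+'.npz'); P=cloud(f['d'],f['K'],f['V']); im=f['im'].astype(int); ok=f['d']>0
    # heater top / module
    cx=(P[...,0]>.2)&(P[...,0]<.5)&(P[...,1]>-.12)&(P[...,1]<.1)&ok
    h=P[...,2]
    t=cx&(h>.125)&(h<.2); print(n,'heat z hist',np.histogram(h[t],bins=np.arange(.125,.18,.004)))
    grn=cx&(h>.15)&(im[...,1]>im[...,0]+25)&(im[...,1]>im[...,2]+10)
    top=cx&(h>.156)
    for nm,m in(('hi',top),('base',cx&(h>.1395)&(h<.15)&(im.min(-1)>150)),('all',cx&(h>.1395))):
        q=P[m]; 
        if len(q)<5: print(nm,len(q));continue
        r=cv2.minAreaRect((q[:,:2]*1000).astype(np.float32)); print(nm,len(q),q.mean(0).round(4),r,np.median(q[:,2]))
    # plate: find plane by RANSAC in region
    m=(P[...,0]>.2)&(P[...,0]<.5)&(P[...,1]>-.42)&(P[...,1]<-.1)&(h>.015)&(h<.13)&ok
    q=P[m]; rng=np.random.default_rng(0); best=0
    for _ in range(2000):
        a,b,c=q[rng.choice(len(q),3,False)]; nn=np.cross(b-a,c-a); l=np.linalg.norm(nn)
        if l<1e-6: continue
        nn/=l; nn*=np.sign(nn[2]); 
        if not .4<nn[2]<.8: continue
        k=(abs((q-a)@nn)<.002).sum()
        if k>best: best,bn,ba=k,nn,a
    inl=q[abs((q-ba)@bn)<.0025]; c0=inl.mean(0); nn=np.linalg.svd(inl-c0,full_matrices=False)[2][2]; nn*=np.sign(nn[2])
    y=np.cross([0,0,1],nn)
    y/=np.linalg.norm(y); 
    # facing -x: z=nn; x up slope; y = z cross x
    x=np.cross(y,nn)
    if x[2]<0: x=-x
    y=np.cross(nn,x)
    uv=np.c_[(inl-c0)@x,(inl-c0)@y]; print('plate',len(inl),c0.round(4),'n',nn.round(4),'x',x.round(4),'y',y.round(4),'tilt',np.degrees(np.arcsin(nn[2])))
    for k in(0,1): print(np.percentile(uv[:,k],[0,1,3,50,97,99,100]).round(4))
    print('rect',cv2.minAreaRect((uv*1000).astype(np.float32)))
    # ledge/ears
    e=q-c0; w=e@nn; u=e@x; v=e@y
    m2=(w>.005)&(w<.03)&(u<0.0); print('ledge pts',np.percentile(u[m2],[5,50,95]).round(4) if m2.any() else 0)
    for lo in np.arange(-.06,.0,.005):
        s=m2&(u>lo)&(u<lo+.005)
        if s.any(): print(round(lo,3),s.sum(),'v',np.histogram(v[s],bins=np.arange(-.1,.101,.01))[0],'w',w[s].mean().round(4))
    og=(im[...,0]>200)&(im[...,1]>60)&(im[...,1]<140)&(im[...,2]<70)&(P[...,1]<-.15)&(P[...,1]>-.42)&ok&(h>.05)
    print('orange',P[og].mean(0),np.c_[(P[og]-c0)@x,(P[og]-c0)@y,(P[og]-c0)@nn].mean(0))
ims=[np.load(n+'.npz')['im'] for n in('top','side')]
a=ims[0][140:260,210:400]; b=ims[1][160:320,200:340]
cv2.imwrite('pics/c1.png',np.vstack([cv2.resize(a,(570,360)),cv2.resize(b[:, :],(210,240)).repeat(1,0) if 0 else np.zeros((1,570,3),np.uint8)])[...,::-1])
cv2.imwrite('pics/c2.png',cv2.resize(b,(560,600)[:2] if 0 else (525,600))[...,::-1])
E
```

```text
top heat z hist (array([ 18, 112, 762, 434, 230,  20,   3,   5,  40, 171,  86,  13,   0]), array([0.125, 0.129, 0.133, 0.137, 0.141, 0.145, 0.149, 0.153, 0.157,
       0.161, 0.165, 0.169, 0.173, 0.177]))
hi 311 [ 0.4708 -0.0535  0.1639] ((471.91143798828125, -53.60942840576172), (41.951995849609375, 53.42232894897461), 48.485260009765625) 0.1634272798899894
base 293 [ 0.4619 -0.0573  0.1423] ((462.49029541015625, -43.58012390136719), (127.70706939697266, 72.56265258789062), 82.08817291259766) 0.14217759898034266
all 684 [ 0.4674 -0.0586  0.1521] ((460.82421875, -48.68598175048828), (139.4432830810547, 77.10834503173828), 89.53706359863281) 0.14485313420592133
plate 1310 [ 0.4268 -0.291   0.0629] n [-0.7766  0.1754  0.6052] x [ 0.5903 -0.1333  0.7961] y [0.2203 0.9754 0.    ] tilt 37.240463916442316
[-0.0541 -0.0509 -0.048  -0.0002  0.0475  0.0494  0.0645]
[-0.0913 -0.0893 -0.0859  0.0016  0.0801  0.0839  0.1398]
rect ((5.2533416748046875, 24.300827026367188), (231.1342315673828, 118.56523895263672), 89.95207977294922)
ledge pts [-0.0539 -0.0478 -0.0286]
-0.06 3 v [0 0 0 0 0 0 0 0 0 
[... 1921 characters left out ...]
0  0  0  0  0 13 12 13 14 14 11 14 12 11  0  0] w 0.0158
-0.045 34 v [0 0 0 0 0 0 0 0 0 2 5 1 0 0 0 0 2 7 0 1] w 0.014
-0.04 27 v [0 0 0 0 0 0 0 0 0 3 3 0 0 0 0 0 0 5 0 3] w 0.0149
-0.035 28 v [0 0 0 0 0 0 0 0 0 1 5 0 0 0 0 0 1 6 1 1] w 0.0138
-0.03 14 v [0 0 0 0 0 0 0 0 0 0 0 0 0 0 0 0 0 0 0 0] w 0.0171
-0.025 14 v [0 0 0 0 0 0 0 0 0 0 0 0 0 0 0 0 0 0 0 0] w 0.0174
-0.02 17 v [0 0 0 0 0 0 0 0 0 0 0 0 0 0 0 0 0 0 0 0] w 0.0177
-0.015 13 v [0 0 0 0 0 0 0 0 0 0 0 0 0 0 0 0 0 0 0 0] w 0.0182
-0.01 15 v [0 0 0 0 0 0 0 0 0 0 0 0 0 0 0 0 0 0 0 0] w 0.0191
-0.005 13 v [0 0 0 0 0 0 0 0 0 0 0 0 0 0 0 0 0 0 0 0] w 0.018
orange [ 0.48268432 -0.3501905   0.11838229] [ 0.08479997 -0.04190524 -0.01983208]
```

View pics/c2.png

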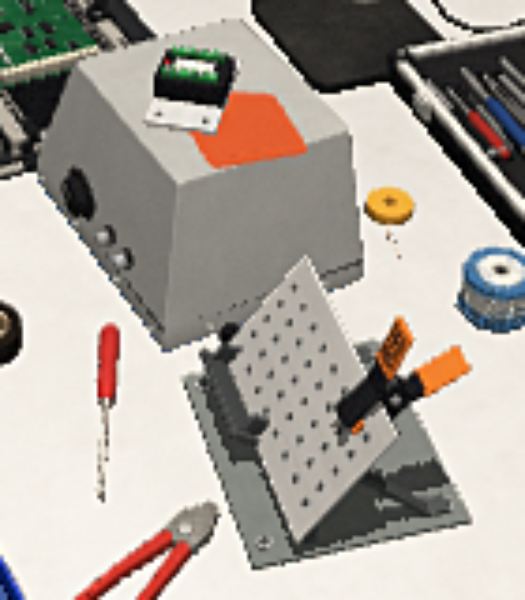

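Request:
{"fn": "arm_command", "kwargs": {"plan": [{"xyz": [120,-277,0],"twist": 0.64,"gripper": -1},{"xyz": [120,-277,0],"twist": 0.64,"gripper": -1},{"xyz": [120,-277,0],"twist": 0.64,"gripper": -1},{"xyz": [120,-277,0],"twist": 0.64,"gripper": -1},{"xyz": [120,-277,0],"twist": 0.64,"gripper": -1},{"xyz": [243,-554,-20],"twist": 1.288,"gripper": -1},{"xyz": [243,-554,-20],"twist": 1.288,"gripper": -1},{"xyz": [243,-554,-20],"twist": 1.288,"gripper": -1},{"xyz": [243,-554,-20],"twist": 1.288,"gripper": -1},{"xyz": [243,-554,-20],"twist": 1.288,"gripper": -1},{"xyz": [243,-554,-20],"twist": 1.288,"gripper": -1},{"xyz": [243,-554,-20],"twist": 1.288,"gripper": -1}], "newtons": 20}}

```text
time_s: 1.35
tcp_pos: [0.4449, 0.0067, 0.2399]
ee_rot: [[-0.651, -0.759, 0.0], [-0.759, 0.651, 0.0], [-0.0, -0.0, -1.0]]
wrist_force: [0.8, 0.3, -0.2]
width: 1.0
finger_force: 0.0
```

Request:
{"fn": "arm_command", "kwargs": {"plan": [{"xyz": [27,-61,-5],"twist": 0,"gripper": -1},{"xyz": [27,-61,-5],"twist": 0,"gripper": -1},{"xyz": [27,-61,-5],"twist": 0,"gripper": -1},{"xyz": [27,-61,-5],"twist": 0,"gripper": -1}]}}

```text
time_s: 1.75
tcp_pos: [0.471, -0.0518, 0.2347]
ee_rot: [[-0.653, -0.758, -0.001], [-0.758, 0.653, 0.0], [0.0, 0.001, -1.0]]
wrist_force: [-0.7, -0.7, 0.0]
width: 1.0
finger_force: 0.0
```

```bash
python3 - <<'E'
from h import *
s=get_state(); print(s['tcp_pos'],s['joints'].round(1))
im,d,K,V,c=snap('wrist'); P=cloud(d,K,V); h=P[...,2]
m=(d>0)&(h>.157)&(h<.172)&(abs(P[...,0]-.47)<.06)&(abs(P[...,1]+.054)<.06)
q=P[m]; print(len(q),cv2.minAreaRect((q[:,:2]*1000).astype(np.float32)))
m=(d>0)&(h>.139)&(h<.147)&(abs(P[...,0]-.47)<.06)&(abs(P[...,1]+.054)<.06)&(im.min(-1)>150)
q=P[m]; print(len(q),cv2.minAreaRect((q[:,:2]*1000).astype(np.float32)),np.median(q[:,2]))
cv2.imwrite('pics/w1.png',im[...,::-1])
E
```

```text
[ 0.47101586 -0.05183516  0.23471874] [ -11.9   13.7  106.8    0.    59.5 -151.2]
3638 ((471.93408203125, -51.5551872253418), (41.40657043457031, 54.0416259765625), 49.014835357666016)
349 ((449.3149108886719, -51.882080078125), (119.96630096435547, 50.46844482421875), 80.1594009399414) 0.14155365683398916
```

View pics/w1.png

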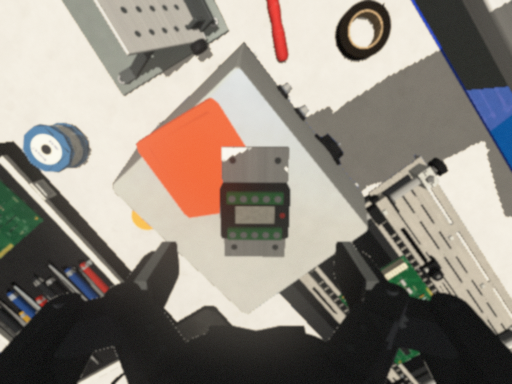

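Request:
{"fn": "arm_command", "kwargs": {"plan": [{"xyz": [1,-1,-40],"twist": 0,"gripper": -1},{"xyz": [1,-1,-62],"twist": 0,"gripper": -1},{"xyz": [1,-1,-62],"twist": 0,"gripper": -1},{"xyz": [1,-1,-62],"twist": 0,"gripper": 0.1},{"xyz": [1,-1,-62],"twist": 0,"gripper": 1},{"xyz": [1,-1,-62],"twist": 0,"gripper": 1},{"xyz": [1,-1,-62],"twist": 0,"gripper": 1},{"xyz": [1,-1,-62],"twist": 0,"gripper": 1}], "newtons": 25}}

```text
time_s: 2.6
tcp_pos: [0.4731, -0.0532, 0.1745]
ee_rot: [[-0.652, -0.758, 0.002], [-0.758, 0.652, -0.0], [-0.002, -0.002, -1.0]]
wrist_force: [-0.8, 3.7, 5.2]
width: 0.617
finger_force: 25.8
```

```bash
python3 - <<'E'
from h import *
s=get_state(); t=s['tcp_pos'];R=s['ee_rot'];print(t,s['width'])
im,d,K,V,c=snap('wrist'); P=cloud(d,K,V); Q=(P-t)@R   # tool frame
m=(d>0)&(abs(Q[...,0])<.02)&(abs(Q[...,1])<.06)&(abs(Q[...,1])>.0285)&(im.max(-1)<80)
for lo in np.arange(-.01,.045,.005):
    k=m&(Q[...,2]>lo)&(Q[...,2]<lo+.005); print(round(lo,3),k.sum(), Q[k][:,1].min().round(3) if k.any() else '', Q[k][:,0].max().round(3) if k.any() else '')
m=(d>0)&(P[...,2]>.15)&(abs(Q[...,1])<.026)&(abs(Q[...,0])<.04)&(Q[...,2]>0)
q=P[m];print(len(q),np.median(q[:,2]),cv2.minAreaRect((q[:,:2]*1000).astype(np.float32)))
cv2.imwrite('pics/w2.png',im[...,::-1])
E
```

```text
[ 0.47311838 -0.05319574  0.17448955] 0.6171399202360267
-0.01 110 -0.039 0.011
-0.005 92 -0.039 0.011
0.0 93 -0.039 0.011
0.005 64 -0.039 0.01
0.01 21 -0.038 0.01
0.015 0  
0.02 0  
0.025 0  
0.03 0  
0.035 0  
0.04 0  
7168 0.1621963310151754 ((473.4356689453125, -52.88776397705078), (42.45039367675781, 51.99455261230469), 49.41743850708008)
```

View pics/w2.png

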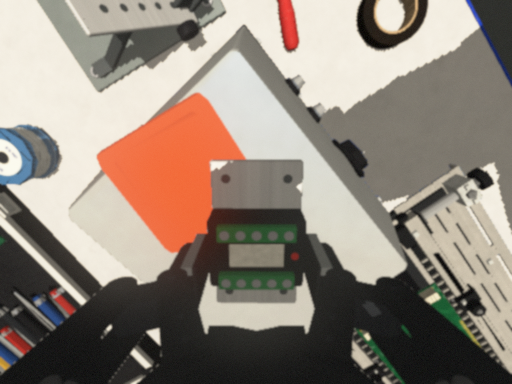

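Request:
{"fn": "arm_command", "kwargs": {"plan": [{"xyz": [0,0,0],"twist": 0,"gripper": -0.5},{"xyz": [0,0,0],"twist": 0,"gripper": -0.5},{"xyz": [0,0,-6],"twist": 0,"gripper": -0.5},{"xyz": [0,0,-6],"twist": 0,"gripper": -0.5},{"xyz": [0,0,-6],"twist": 0,"gripper": 1},{"xyz": [0,0,-6],"twist": 0,"gripper": 1},{"xyz": [0,0,-6],"twist": 0,"gripper": 1},{"xyz": [0,0,-6],"twist": 0,"gripper": 1}], "newtons": 25}}

```text
time_s: 3.45
tcp_pos: [0.4724, -0.0535, 0.1668]
ee_rot: [[-0.652, -0.758, -0.0], [-0.758, 0.652, 0.0], [0.0, 0.0, -1.0]]
wrist_force: [0.4, 0.7, -1.8]
width: 0.625
finger_force: 26.8
```

Request:
{"fn": "arm_command", "kwargs": {"plan": [{"xyz": [0,0,20],"twist": 0,"gripper": 1},{"xyz": [0,0,40],"twist": 0,"gripper": 1},{"xyz": [0,0,40],"twist": 0,"gripper": 1},{"xyz": [0,0,40],"twist": 0,"gripper": 1}]}}

```text
time_s: 3.85
tcp_pos: [0.4723, -0.0534, 0.2065]
ee_rot: [[-0.652, -0.758, -0.0], [-0.758, 0.652, 0.0], [-0.0, 0.0, -1.0]]
wrist_force: [-0.5, 0.9, -2.2]
width: 0.621
finger_force: 28.0
```

```bash
cat > mod.py <<'E'
from h import *
s=get_state(); t=s['tcp_pos'];R=s['ee_rot'];print(t,s['width'],s['wrist_force'],s['finger_force'])
im,d,K,V,c=snap('wrist'); P=cloud(d,K,V); Q=(P-t)@R
m=(d>0)&(im.max(-1)<80)&(abs(Q[...,1])>.0285)&(abs(Q[...,1])<.05)&(abs(Q[...,0])<.02)
print('finger max z',np.sort(Q[m][:,2])[-8:].round(4))
m=(d>0)&(im.min(-1)>90)&(abs(Q[...,1])<.026)&(Q[...,0]>.023)&(Q[...,0]<.06)&(Q[...,2]>-.02)&(Q[...,2]<.06)
q=Q[m]; print('flange',len(q))
if len(q)>20:
    p=np.polyfit(q[:,0],q[:,2],1); print('tool x/z slope deg',np.degrees(np.arctan(p[0])),'at x=35mm z',np.polyval(p,.035),'x range',np.percentile(q[:,0],[1,99]))
m=(d>0)&(abs(Q[...,1])<.02)&(abs(Q[...,0])<.024)&(Q[...,2]>0)&(Q[...,2]<.05); print('top z',np.median(Q[m][:,2]))
E
python3 mod.py
```

```text
[ 0.47230449 -0.05344171  0.20645977] 0.621363013931877 [-0.4704556   0.86237281 -2.16386418] 28.042895793914795
finger max z [0.0121 0.0121 0.0122 0.0123 0.0125 0.0129 0.0132 0.0148]
flange 3910
tool x/z slope deg 0.7767784248025962 at x=35mm z 0.02571894433540874 x range [0.02328393 0.04747376]
top z 0.005159767617052725
```

Request:
{"fn": "arm_command", "kwargs": {"plan": [{"xyz": [-20,-60,5],"twist": -0.3,"gripper": 1},{"xyz": [-53,-201,0],"twist": -1.082,"gripper": 1},{"xyz": [-53,-201,0],"twist": -1.082,"gripper": 1},{"xyz": [-53,-201,0],"twist": -1.082,"gripper": 1},{"xyz": [-53,-201,0],"twist": -1.082,"gripper": 1},{"xyz": [-53,-201,-20],"twist": -1.082,"gripper": 1},{"xyz": [-53,-201,-40],"twist": -1.082,"gripper": 1},{"xyz": [-53,-201,-40],"twist": -1.082,"gripper": 1},{"xyz": [-53,-201,-40],"twist": -1.082,"gripper": 1},{"xyz": [-53,-201,-40],"twist": -1.082,"gripper": 1},{"xyz": [-53,-201,-40],"twist": -1.082,"gripper": 1}]}}

```text
time_s: 5.0
tcp_pos: [0.4196, -0.2545, 0.1669]
ee_rot: [[-0.976, 0.219, 0.0], [0.219, 0.976, -0.0], [-0.0, -0.0, -1.0]]
wrist_force: [1.5, 0.3, -1.8]
width: 0.627
finger_force: 28.1
```

```bash
cat > plate.py <<'E'
from h import *
X=np.array([.590,-.132,.7965]);N=np.array([-.777,.1743,.6047]);Y=np.cross(N,X);O=np.array([.406,-.251,.0245])
def rep(n):
    im,d,K,V,c=snap(n); P=cloud(d,K,V); E=P-O; u,v,w=E@X,E@Y,E@N
    m=(d>0)&(abs(w)<.006)&(u>.015)&(u<.11)&(v>-.13)&(v<.055)&(im.min(-1)>60)
    q=np.c_[u,v,w][m]; A=np.c_[np.ones(len(q)),q[:,:2]]; co=np.linalg.lstsq(A,q[:,2],rcond=None)[0]
    print(n,len(q),'w plane',co.round(4),'u',np.percentile(q[:,0],[1,99]).round(4),'v',np.percentile(q[:,1],[.5,99.5]).round(4))
    return im,d,u,v,w
E
python3 - <<'E'
from plate import *
s=get_state(); print(s['tcp_pos'],s['ee_rot'].round(3),s['joints'].round(1))
for n in('wrist','side','top'):
    im,d,u,v,w=rep(n)
    for lo in(-.005,0,.005,.01):
        k=(d>0)&(u>lo)&(u<lo+.005)&(w>.006)&(w<.016)&(abs(v)<.06); 
        print(lo,k.sum(),np.histogram(v[k],bins=np.arange(-.06,.061,.005))[0])
    cv2.imwrite(f'pics/{n}3.png',im[...,::-1])
E
python3 mod.py
```

```text
[ 0.41955893 -0.25445941  0.16693782] [[-0.976  0.219  0.   ]
 [ 0.219  0.976 -0.   ]
 [-0.    -0.    -1.   ]] [ -36.7   20.9  108.1   -0.    51.  -114. ]
[ 0.41958954 -0.25449138  0.16705617] 0.624529167428302 [-0.26417206  0.62927169 -2.78292954] 28.12224715948105
finger max z [0.118  0.1185 0.1189 0.1194 0.1198 0.1198 0.1201 0.1308]
flange 3879
tool x/z slope deg 0.4709343260137928 at x=35mm z 0.02522859584096786 x range [0.02323021 0.04773223]
top z 0.004851554570835132Traceback (most recent call last):
  File "<stdin>", line 4, in <module>
  File "plate.py", line 6, in rep
    q=np.c_[u,v,w][m]; A=np.c_[np.ones(len(q)),q[:,:2]]; co=np.linalg.lstsq(A,q[:,2],rcond=None)[0]
      ~~~~~~~~~~~~^^^
IndexError: boolean index did not match indexed array along axis 1; size of axis is 1536 but size of corresponding boolean axis is 512
```

```bash
sed -i 's/np.c_\[u,v,w\]\[m\]/np.c_[u[m],v[m],w[m]]/' plate.py; python3 - <<'E'
from plate import *
for n in('wrist','side','top'):
    im,d,u,v,w=rep(n)
    for lo in(-.005,.002,.007):
        k=(d>0)&(u>lo)&(u<lo+.005)&(w>.006)&(w<.016)&(abs(v)<.06); 
        print(lo,k.sum(),np.histogram(v[k],bins=np.arange(-.06,.061,.005))[0])
    cv2.imwrite(f'pics/{n}3.png',im[...,::-1])
E
```

```text
wrist 6031 w plane [-0.0005  0.0033  0.0003] u [0.0158 0.0955] v [-0.122   0.0512]
-0.005 0 [0 0 0 0 0 0 0 0 0 0 0 0 0 0 0 0 0 0 0 0 0 0 0 0]
0.002 0 [0 0 0 0 0 0 0 0 0 0 0 0 0 0 0 0 0 0 0 0 0 0 0 0]
0.007 21 [ 0  0  0  0  0  0  0  0  0  0  0  0  0  0  0  0  0  0  0  0  0  0  4 17]
side 1321 w plane [-0.0002  0.0005  0.0001] u [0.0159 0.0976] v [-0.1255  0.0464]
-0.005 7 [0 0 0 3 0 0 0 1 2 1 0 0 0 0 0 0 0 0 0 0 0 0 0 0]
0.002 24 [0 0 0 0 5 1 0 2 1 1 0 1 0 0 0 4 0 2 6 1 0 0 0 0]
0.007 12 [0 0 0 0 5 1 0 0 0 0 0 0 0 0 0 0 0 0 3 3 0 0 0 0]
top 148 w plane [-0.0002  0.0023 -0.0055] u [0.0157 0.0979] v [0.0159 0.0495]
-0.005 5 [0 0 0 0 0 0 0 0 0 0 0 0 0 0 0 0 2 1 0 1 1 0 0 0]
0.002 2 [0 0 0 0 0 0 0 0 0 0 0 0 0 0 0 0 0 0 1 1 0 0 0 0]
0.007 5 [0 0 0 0 0 0 0 0 0 0 0 0 0 0 0 0 0 0 1 2 0 0 2 0]
```

View pics/wrist3.png

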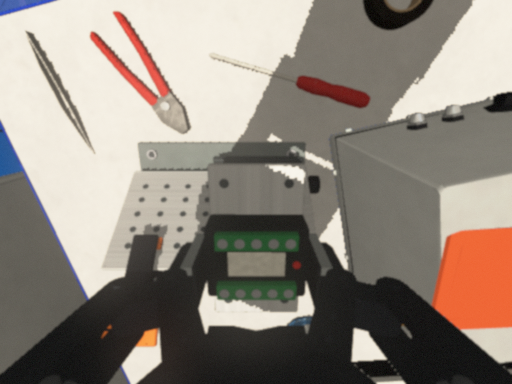

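Request:
{"fn": "arm_command", "kwargs": {"plan": [{"xyz": [0,0,-26],"twist": 0,"gripper": 1},{"xyz": [0,0,-34],"twist": 0,"gripper": 1},{"xyz": [-1.5,0.3,-38],"twist": 0,"gripper": 1},{"xyz": [-2.8,0.6,-42],"twist": 0,"gripper": 1},{"xyz": [-3.5,0.8,-46],"twist": 0,"gripper": 1},{"xyz": [-4.1,0.9,-50],"twist": 0,"gripper": 1},{"xyz": [-4.1,0.9,-50],"twist": 0,"gripper": 1}], "newtons": 20}}

```text
time_s: 5.95
tcp_pos: [0.4151, -0.2534, 0.1173]
ee_rot: [[-0.976, 0.22, -0.001], [0.22, 0.976, 0.0], [0.001, 0.0, -1.0]]
wrist_force: [-3.1, 3.0, 2.4]
width: 0.623
finger_force: 30.1
```

```bash
python3 mod.py; python3 - <<'E'
from plate import *
im,d,K,V,c=snap('side'); cv2.imwrite('pics/s4.png',cv2.resize(im[200:310,220:340],(600,550),interpolation=cv2.INTER_CUBIC)[...,::-1])
E
```

```text
[ 0.41510522 -0.25338398  0.11731577] 0.623278235396507 [-3.07761994  2.98055247  2.41263257] 30.060800313949585
finger max z [0.0928 0.0984 0.1113 0.1115 0.1115 0.1116 0.1118 0.1119]
flange 2695
tool x/z slope deg 16.67257745831012 at x=35mm z 0.03543021327248294 x range [0.02318491 0.04116307]
top z 0.004671710214500454
```

View pics/s4.png

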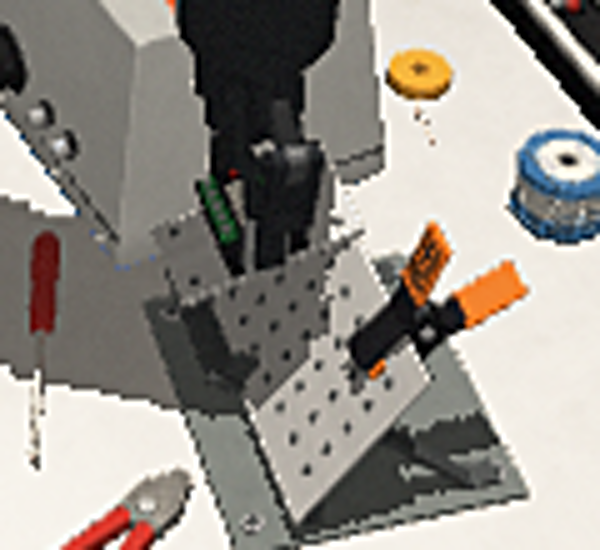

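Request:
{"fn": "arm_command", "kwargs": {"plan": [{"xyz": [0,0,-4.5],"twist": 0,"gripper": 1},{"xyz": [0.1,0,-8.8],"twist": 0,"gripper": 1},{"xyz": [0.8,-0.2,-13],"twist": 0,"gripper": 1},{"xyz": [1.8,-0.4,-17],"twist": 0,"gripper": 1},{"xyz": [2.9,-0.6,-20],"twist": 0,"gripper": 1},{"xyz": [4.1,-0.9,-23.4],"twist": 0,"gripper": 1},{"xyz": [5,-1.1,-25],"twist": 0,"gripper": 1},{"xyz": [5,-1.1,-25],"twist": 0,"gripper": 1}]}}

```text
time_s: 6.85
tcp_pos: [0.4194, -0.2543, 0.0918]
ee_rot: [[-0.976, 0.22, -0.002], [0.22, 0.976, 0.001], [0.003, 0.001, -1.0]]
wrist_force: [-8.8, 2.0, 0.6]
width: 0.623
finger_force: 36.8
```

```bash
python3 mod.py; cat > seat.py <<'E'
from plate import *
for n in('wrist','side'):
    im,d,K,V,c=snap(n); P=cloud(d,K,V); E=P-O; u,v,w=E@X,E@Y,E@N
    g=(d>0)&(im[...,1].astype(int)>im[...,0]+25)&(abs(v)<.05)&(u>0)&(u<.12)&(w>.005)&(w<.09)
    print(n,'green',g.sum(),'uvw',np.c_[u[g],v[g],w[g]].mean(0).round(4) if g.any() else '')
    for nm,a,b in(('low',.0,.026),('up',.072,.1)):
        k=(d>0)&(im.min(-1)>70)&(abs(v)<.024)&(u>a)&(u<b)&(w>.002)&(w<.05)
        if k.sum()>10:
            A=np.c_[np.ones(k.sum()),u[k]]; co=np.linalg.lstsq(A,w[k],rcond=None)[0]; print(nm,k.sum(),'w med',np.median(w[k]).round(4),'slope deg',np.degrees(np.arctan(co[1])).round(1),'u',np.percentile(u[k],[1,99]).round(4),'v',np.percentile(v[k],[1,99]).round(4))
E
python3 seat.py
```

```text
[ 0.41942099 -0.25434233  0.09179472] 0.623270018159803 [-8.81411919  2.04791061  0.55376106] 36.83827828383073
finger max z [0.0688 0.069  0.0853 0.0867 0.0871 0.0873 0.0873 0.0873]
flange 8
top z 0.010005505456747598
wrist green 1953 uvw [0.0599 0.0008 0.0345]
low 1827 w med 0.0153 slope deg -6.4 u [0.0053 0.0238] v [-0.0235  0.0235]
up 2180 w med 0.0076 slope deg -36.2 u [0.0722 0.0859] v [-0.0235  0.0235]
side green 31 uvw [ 0.0491 -0.006   0.0368]
low 76 w med 0.0158 slope deg -5.2 u [0.007  0.0251] v [-0.0239  0.0221]
up 34 w med 0.006 slope deg -5.8 u [0.0825 0.1   ] v [-0.0235  0.0225]
```

Request:
{"fn": "arm_command", "kwargs": {"plan": [{"xyz": [2,-0.4,-2],"twist": 0,"gripper": 1},{"xyz": [3,-0.7,-2.5],"twist": 0,"gripper": 1},{"xyz": [3,-0.7,-2.5],"twist": 0,"gripper": 1}]}}

```text
time_s: 7.3
tcp_pos: [0.4212, -0.2547, 0.0889]
ee_rot: [[-0.976, 0.22, -0.005], [0.22, 0.976, 0.002], [0.006, 0.001, -1.0]]
wrist_force: [-15.4, 1.8, 2.5]
width: 0.629
finger_force: 38.6
```

```bash
python3 seat.py; python3 -c "
from plant import *
print(get_state()['tcp_pos'],get_state()['wrist_force'])"
```

```text
wrist green 1994 uvw [0.0584 0.0008 0.0318]
low 1524 w med 0.0099 slope deg -2.5 u [0.0045 0.0209] v [-0.0235  0.0236]
up 2021 w med 0.0065 slope deg -2.0 u [0.0738 0.0851] v [-0.0236  0.0234]
side green 39 uvw [ 0.0457 -0.0029  0.0307]
low 66 w med 0.01 slope deg -1.1 u [0.006  0.0238] v [-0.0235  0.0231]
up 24 w med 0.0054 slope deg -8.5 u [0.084  0.0998] v [-0.0238  0.0226]
[ 0.42124335 -0.25467786  0.08892581] [-15.03181322   0.38220193   0.89018353]
```

Nearly flat. Release slowly; it should settle flat on the ledge.

Request:
{"fn": "arm_command", "kwargs": {"plan": [{"xyz": [0,0,0],"twist": 0,"gripper": -0.35},{"xyz": [0,0,0],"twist": 0,"gripper": -0.45},{"xyz": [0,0,0],"twist": 0,"gripper": -0.6},{"xyz": [0,0,0],"twist": 0,"gripper": -0.6},{"xyz": [0,0,0],"twist": 0,"gripper": -0.6}]}}

```text
time_s: 7.9
tcp_pos: [0.4236, -0.2555, 0.0896]
ee_rot: [[-0.976, 0.22, 0.0], [0.22, 0.976, -0.0], [-0.0, -0.0, -1.0]]
wrist_force: [-0.2, 0.4, -0.4]
width: 0.801
finger_force: 0.0
```

```bash
python3 seat.py
```

```text
wrist green 1851 uvw [0.0531 0.001  0.0297]
low 1119 w med 0.0054 slope deg 0.7 u [0.001  0.0149] v [-0.0236  0.0234]
up 2645 w med 0.0057 slope deg 0.5 u [0.0722 0.0872] v [-0.0234  0.0235]
side green 45 uvw [ 0.0457 -0.0047  0.0305]
low 60 w med 0.0057 slope deg -0.3 u [0.0016 0.0246] v [-0.0239  0.0208]
```

Request:
{"fn": "arm_command", "kwargs": {"plan": [{"xyz": [0,0,30],"twist": 0,"gripper": -0.6},{"xyz": [0,0,80],"twist": 0,"gripper": -1},{"xyz": [0,0,140],"twist": 0,"gripper": -1},{"xyz": [0,0,140],"twist": 0,"gripper": -1},{"xyz": [44,-107,140],"twist": -1.571,"gripper": -1},{"xyz": [44,-107,140],"twist": -1.571,"gripper": -1},{"xyz": [44,-107,140],"twist": -1.571,"gripper": -1},{"xyz": [44,-107,140],"twist": -1.571,"gripper": -1}]}}

```text
time_s: 8.8
tcp_pos: [0.4676, -0.3643, 0.2281]
ee_rot: [[-0.675, 0.738, -0.001], [0.738, 0.675, 0.0], [0.001, -0.0, -1.0]]
wrist_force: [-0.7, 1.3, -0.1]
width: 0.998
finger_force: 0.0
```

Request:
{"fn": "arm_command", "kwargs": {"plan": [{"xyz": [0,0,0],"twist": -0.9,"gripper": -1},{"xyz": [0,0,0],"twist": -0.9,"gripper": -1},{"xyz": [0,0,0],"twist": -0.9,"gripper": -1},{"xyz": [0,0,0],"twist": -0.9,"gripper": -1},{"xyz": [0,0,0],"twist": -0.9,"gripper": -1},{"xyz": [0,0,0],"twist": -0.9,"gripper": -1}]}}

```text
time_s: 9.4
tcp_pos: [0.4673, -0.3622, 0.2286]
ee_rot: [[0.157, 0.988, -0.001], [0.988, -0.157, 0.001], [0.001, -0.001, -1.0]]
wrist_force: [-0.1, 1.1, 0.5]
width: 0.998
finger_force: 0.0
```

```bash
cat > cl.py <<'E'
from plate import *
H=np.array([.976,-.218,0])
s=get_state(); t=s['tcp_pos'];R=s['ee_rot'];print(t,'yaw y',np.degrees(np.arctan2(R[1,1],R[0,1])).round(2),s['joints'].round(0),s['width'],s['wrist_force'].round(1))
import sys
piv=O+.104*X-.095*Y-.002*N
for n in sys.argv[1:]:
    im,d,K,V,c=snap(n); P=cloud(d,K,V); E=P-O; u,v,w=E@X,E@Y,E@N; i=im.astype(int)
    og=(d>0)&(i[...,0]>130)&(i[...,0]-i[...,2]>90)&(i[...,0]-i[...,1]>50)&(v<.05)&(v>-.15)&(u>.05)&(u<.2)&(abs(w)<.06)
    D=P-piv; hh=D@H; vv=D[...,2]
    for nm,k in(('front',og&(w>0)),('rear',og&(w<-.002))):
        if k.sum()>5: print(n,nm,k.sum(),'y',np.percentile(v[k],[3,50,97]).round(4),'u',np.percentile(u[k],[2,98]).round(4),'w',np.percentile(w[k],[2,98]).round(4),'h',np.percentile(hh[k],[2,98]).round(4),'up',np.percentile(vv[k],[2,98]).round(4))
    cv2.imwrite(f'pics/cl_{n}.png',im[...,::-1]); np.savez('cl_'+n,im=im,d=d,K=K,V=V)
E
python3 cl.py wrist side top
```

```text
[ 0.46725239 -0.36224338  0.22860407] yaw y -9.01 [-42.  26.  90.   0.  64. -33.] 0.9978975191759003 [-0.1  1.1  0.5]
wrist rear 30 y [-0.0852 -0.0814 -0.08  ] u [0.122  0.1438] w [-0.0323 -0.0222] h [0.027  0.0483] up [0.0014 0.0133]
side front 19 y [-0.1026 -0.1011 -0.0381] u [0.0587 0.1425] w [0.0032 0.0235] h [-0.0429  0.006 ] up [-0.0243  0.0439]
side rear 14 y [-0.1018 -0.1009 -0.0897] u [0.1177 0.1444] w [-0.0312 -0.0203] h [0.0236 0.0477] up [-0.0007  0.0145]
top rear 58 y [-0.0979 -0.09   -0.081 ] u [0.1238 0.1463] w [-0.0336 -0.0193] h [0.0274 0.0501] up [0.0033 0.0175]
```

```bash
python3 -c "
import cv2;a=cv2.imread('pics/cl_wrist.png');b=cv2.imread('pics/cl_side.png')[200:310,220:340]
import numpy as np
cv2.imwrite('pics/m8.png',np.hstack([cv2.resize(a,(480,360)),cv2.resize(b,(320,360),interpolation=2)[:,:320]]))"
```

```text
(no output)
```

View pics/m8.png

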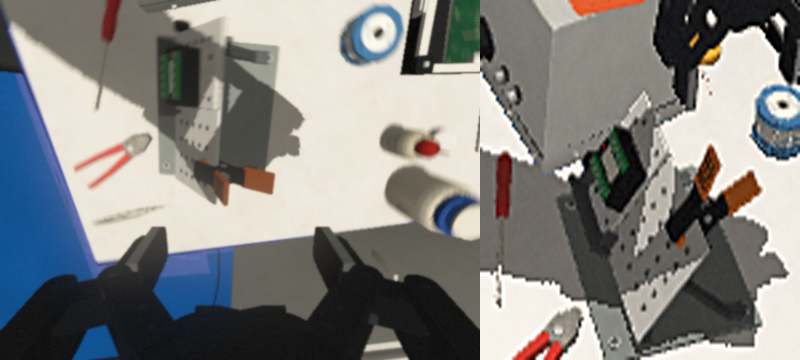

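Request:
{"fn": "arm_command", "kwargs": {"plan": [{"xyz": [1.5,3.5,-40],"twist": -0.063,"gripper": -1},{"xyz": [1.5,3.5,-75],"twist": -0.063,"gripper": -1},{"xyz": [1.5,3.5,-102],"twist": -0.063,"gripper": -1},{"xyz": [1.5,3.5,-102],"twist": -0.063,"gripper": -0.5},{"xyz": [1.5,3.5,-102],"twist": -0.063,"gripper": -0.35},{"xyz": [1.5,3.5,-102],"twist": -0.063,"gripper": -0.35},{"xyz": [1.5,3.5,-102],"twist": -0.063,"gripper": -0.35}], "newtons": 35}}

```text
time_s: 10.25
tcp_pos: [0.47, -0.3596, 0.1295]
ee_rot: [[0.211, 0.977, 0.003], [0.977, -0.211, -0.002], [-0.002, 0.004, -1.0]]
wrist_force: [2.6, 0.1, 4.0]
width: 0.682
finger_force: 36.2
```

```bash
python3 cl.py side top
```

```text
[ 0.46995782 -0.35957593  0.12952043] yaw y -12.19 [-42.  33.  94.   0.  52. -30.] 0.6815375603936532 [2.6 0.1 4. ]
side front 23 y [-0.104  -0.1011 -0.0529] u [0.0609 0.1507] w [0.0063 0.0208] h [-0.0414  0.0174] up [-0.0227  0.0461]
side rear 21 y [-0.1031 -0.1002 -0.0898] u [0.1191 0.1481] w [-0.0324 -0.0212] h [0.0259 0.05  ] up [-0.001   0.0181]
```

Request:
{"fn": "arm_command", "kwargs": {"plan": [{"xyz": [0,0,0],"twist": 0,"gripper": -0.2},{"xyz": [0,0,0],"twist": 0,"gripper": -0.1},{"xyz": [0,0,0],"twist": 0,"gripper": 0},{"xyz": [0,0,0],"twist": 0,"gripper": 0}]}}

```text
time_s: 10.75
tcp_pos: [0.4699, -0.3596, 0.1294]
ee_rot: [[0.212, 0.977, 0.003], [0.977, -0.212, -0.002], [-0.002, 0.003, -1.0]]
wrist_force: [3.4, 0.6, 8.3]
width: 0.682
finger_force: 38.1
```

```bash
python3 cl.py side top; python3 seat.py|grep -v wrist
```

```text
[ 0.46992705 -0.35956047  0.12935455] yaw y -12.22 [-42.  33.  94.   0.  52. -30.] 0.6824032622905268 [3.4 0.6 8.3]
side front 22 y [-0.1039 -0.1013 -0.0473] u [0.0618 0.1498] w [0.0032 0.0217] h [-0.0429  0.0182] up [-0.0207  0.0438]
side rear 23 y [-0.1027 -0.0999 -0.0896] u [0.1195 0.1478] w [-0.0324 -0.0211] h [0.0254 0.0501] up [-0.0001  0.0179]
up 2618 w med 0.0051 slope deg -2.9 u [0.0725 0.0993] v [-0.0234  0.0235]
side green 63 uvw [ 0.0524 -0.0041  0.0297]
low 64 w med 0.0056 slope deg 2.5 u [0.0008 0.0243] v [-0.023   0.0235]
up 118 w med 0.0059 slope deg 1.5 u [0.0724 0.0997] v [-0.0236  0.0226]
```

Request:
{"fn": "arm_command", "kwargs": {"plan": [{"xyz": [0,0,2],"twist": 0,"gripper": 0},{"xyz": [0,0,4],"twist": 0,"gripper": 0},{"xyz": [0,0,6],"twist": 0,"gripper": 0},{"xyz": [0,0,8],"twist": 0,"gripper": 0},{"xyz": [0,0,8],"twist": 0,"gripper": 0}]}}

```text
time_s: 11.45
tcp_pos: [0.4715, -0.3607, 0.1388]
ee_rot: [[0.212, 0.977, 0.007], [0.977, -0.212, -0.006], [-0.004, 0.008, -1.0]]
wrist_force: [9.1, -2.2, 12.6]
width: 0.507
finger_force: 20.7
```

```bash
python3 cl.py side top
```

```text
[ 0.47151687 -0.36066605  0.138766  ] yaw y -12.23 [-42.  32.  94.   0.  53. -30.] 0.5073940076721413 [ 9.1 -2.2 12.6]
side front 24 y [-0.1048 -0.1014 -0.0556] u [0.0609 0.1497] w [0.0008 0.0184] h [-0.0414  0.0234] up [-0.0227  0.0398]
side rear 16 y [-0.1052 -0.1019 -0.0906] u [0.1202 0.1499] w [-0.024  -0.0188] h [0.0241 0.0442] up [0.0013 0.0246]
```

Request:
{"fn": "arm_command", "kwargs": {"plan": [{"xyz": [1,-0.2,2],"twist": 0,"gripper": 0.05},{"xyz": [2,-0.4,4],"twist": 0,"gripper": 0.1},{"xyz": [3,-0.7,6],"twist": 0,"gripper": 0.1},{"xyz": [3,-0.7,8],"twist": 0,"gripper": 0.1},{"xyz": [3,-0.7,8],"twist": 0,"gripper": 0.1}]}}

```text
time_s: 12.05
tcp_pos: [0.4717, -0.3596, 0.1444]
ee_rot: [[0.212, 0.977, -0.001], [0.977, -0.212, 0.0], [-0.0, -0.0, -1.0]]
wrist_force: [-2.1, 1.4, 9.9]
width: 0.459
finger_force: 24.3
```

```bash
python3 cl.py side wrist top; python3 - <<'E'
import cv2,numpy as np
a=cv2.imread('pics/cl_side.png')[205:305,240:340]; b=cv2.imread('pics/cl_wrist.png')
cv2.imwrite('pics/m9.png',np.hstack([cv2.resize(a,(500,500),interpolation=2),cv2.resize(b[:,100:400],(300,384)).__getitem__(slice(None)) if 0 else cv2.resize(b[100:384,130:380],(300,341)) if 0 else cv2.copyMakeBorder(cv2.resize(b[84:384,130:380],(300,360)),0,140,0,0,0)]))
E
```

```text
[ 0.47169458 -0.35964297  0.14441389] yaw y -12.25 [-42.  32.  93.  -0.  55. -30.] 0.458889682725009 [-2.1  1.4  9.9]
side front 25 y [-0.1046 -0.1014 -0.057 ] u [0.061  0.1493] w [0.0025 0.0172] h [-0.0405  0.0223] up [-0.0231  0.0407]
side rear 17 y [-0.1029 -0.1012 -0.0948] u [0.1222 0.1525] w [-0.0218 -0.0158] h [0.0241 0.0416] up [0.0042 0.0301]
wrist front 122 y [-0.0966 -0.0862 -0.0793] u [0.1477 0.1501] w [0.0035 0.0055] h [0.0208 0.0233] up [0.0387 0.0409]
wrist rear 127 y [-0.097  -0.0855 -0.0797] u [0.0777 0.1511] w [-0.0247 -0.0177] h [0.0009 0.0421] up [-0.0342  0.0277]
```

View pics/m9.png

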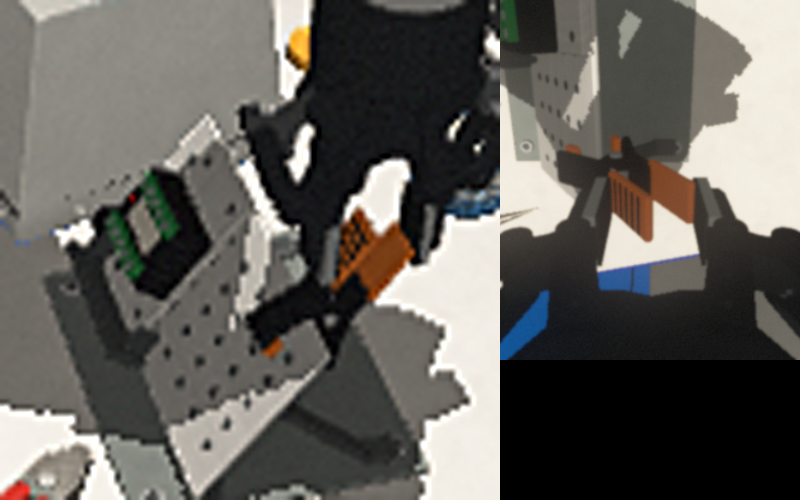

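Request:
{"fn": "arm_command", "kwargs": {"plan": [{"xyz": [6,-1.3,8],"twist": 0,"gripper": 0.12},{"xyz": [12,-2.6,16],"twist": 0,"gripper": 0.15},{"xyz": [18,-4,24],"twist": 0,"gripper": 0.15},{"xyz": [27,-6,38],"twist": 0,"gripper": 0.15},{"xyz": [30,-6.6,50],"twist": 0,"gripper": 0.15},{"xyz": [30,-6.6,50],"twist": 0,"gripper": 0.15}]}}

```text
time_s: 12.8
tcp_pos: [0.5025, -0.3665, 0.195]
ee_rot: [[0.212, 0.977, 0.002], [0.977, -0.212, -0.001], [-0.001, 0.002, -1.0]]
wrist_force: [-0.7, 0.8, -0.3]
width: 0.428
finger_force: 9.8
```

```bash
cat > air.py <<'E'
from plate import *
s=get_state(); t=s['tcp_pos'];R=s['ee_rot'];print(t,s['width'],s['finger_force'],s['wrist_force'].round(1))
for n in('wrist','side','top'):
    im,d,K,V,c=snap(n); P=cloud(d,K,V); Q=(P-t)@R; i=im.astype(int)
    og=(d>0)&(i[...,0]>110)&(i[...,0]-i[...,2]>70)&(i[...,0]-i[...,1]>45)&(abs(Q[...,0])<.03)&(abs(Q[...,1])<.06)&(Q[...,2]>-.04)&(Q[...,2]<.1)
    k,lab,st,ce=cv2.connectedComponentsWithStats(og.astype(np.uint8))
    for j in range(1,k):
        if st[j,4]>7:
            q=Q[lab==j]; print(n,st[j,4],'x',np.percentile(q[:,0],[3,97]).round(4),'y',np.percentile(q[:,1],[3,97]).round(4),'z',np.percentile(q[:,2],[3,97]).round(4))
    bl=(d>0)&(i.max(-1)<70)&(abs(Q[...,0])<.014)&(abs(Q[...,1])<.05)&(Q[...,2]>.027)&(Q[...,2]<.1)
    q=Q[bl]
    for lo in np.arange(.027,.1,.006):
        m=(q[:,2]>lo)&(q[:,2]<lo+.006)
        if m.sum()>2: print('  blk z',lo.round(3),m.sum(),'y',np.percentile(q[m,1],[5,95]).round(4),'x',np.percentile(q[m,0],[5,95]).round(4))
    cv2.imwrite(f'pics/air_{n}.png',im[...,::-1])
E
python3 air.py; python3 seat.py|tail -3
```

```text
[ 0.50248616 -0.36650015  0.19498482] 0.42833550448671076 9.834778247923168 [-0.7  0.8 -0.3]
wrist 60 x [0.0021 0.0133] y [-0.0051 -0.0026] z [0.082  0.0845]
wrist 34 x [0.0088 0.0133] y [-0.0292 -0.0249] z [0.0765 0.0816]
wrist 331 x [-0.0062  0.0132] y [0.0072 0.0172] z [0.0134 0.0387]
wrist 217 x [-0.0066  0.0128] y [-0.0159 -0.0128] z [0.0064 0.0087]
  blk z 0.039 21 y [-0.0191  0.0044] x [-0.0036  0.0115]
  blk z 0.045 327 y [-0.018   0.0038] x [-0.0054  0.012 ]
  blk z 0.051 312 y [-0.02    0.0024] x [-0.0048  0.0123]
  blk z 0.057 151 y [-0.0262  0.0018] x [-0.0049  0.0124]
  blk z 0.063 112 y [-0.03    0.0026] x [-0.0042  0.0123]
  blk z 0.069 118 y [-0.0338  0.0042] x [-0.0038  0.0123]
  blk z 0.075 81 y [-0.036   0.0052] x [-0.0028  0.0124]
  blk z 0.081 25 y [-0.0011  0.005 ] x [0.0066 0.0123]
  blk z 0.087 3 y [0.0006 0.0035] x [0.0103 0.012 ]
side 73 x [-0.0108  0.0083] y [0.0067 0.0166] z [0.0126 0.0409]
side 16 x [-0.0111 -0.0042] y [-0.0207 -0.0134] z [0.0043 0.0351]
side 14 x [-0.0116  0.0081] y [-0.0058 -0.0026] z [0.0801 0.0868]
  blk z 0.039 18 y [-0.022   0.0052]
[... 230 characters left out ...]
 [-0.0099  0.0055]
  blk z 0.069 19 y [-0.0341  0.0017] x [-0.0089  0.0065]
  blk z 0.075 26 y [-0.0372  0.0015] x [-0.0088  0.0064]
  blk z 0.081 8 y [0.0003 0.003 ] x [-0.0087  0.0056]
  blk z 0.051 6 y [-0.0268 -0.0207] x [0.0019 0.0096]
  blk z 0.057 6 y [-0.0266 -0.0172] x [0.0001 0.0097]
  blk z 0.063 8 y [-0.031  -0.0249] x [0.0005 0.0092]
  blk z 0.069 8 y [-0.0356 -0.01  ] x [0.0037 0.0101]
  blk z 0.075 7 y [-0.0386 -0.0338] x [0.0014 0.0089]
  blk z 0.081 3 y [-0.0323 -0.0009] x [0.0085 0.0096]
side green 62 uvw [ 0.052  -0.004   0.0295]
low 63 w med 0.0056 slope deg -0.6 u [0.0016 0.024 ] v [-0.0235  0.0229]
up 132 w med 0.0061 slope deg -1.0 u [0.0724 0.0999] v [-0.0231  0.0232]
```

Request:
{"fn": "arm_command", "kwargs": {"plan": [{"xyz": [0,5,10],"twist": -0.007,"gripper": 0.15},{"xyz": [-2,30,12],"twist": -0.007,"gripper": 0.15},{"xyz": [-4,60,12],"twist": -0.007,"gripper": 0.15},{"xyz": [-6,85,12],"twist": -0.007,"gripper": 0.15},{"xyz": [-6,95,10],"twist": -0.007,"gripper": 0.15},{"xyz": [-6,95,10],"twist": -0.007,"gripper": 0.15},{"xyz": [-6,95,10],"twist": -0.007,"gripper": 0.15}]}}

```text
time_s: 13.75
tcp_pos: [0.4961, -0.2718, 0.2037]
ee_rot: [[0.219, 0.976, 0.0], [0.976, -0.219, -0.0], [-0.0, 0.001, -1.0]]
wrist_force: [-0.3, 0.5, -0.8]
width: 0.431
finger_force: 9.8
```

```bash
cat >> plate.py <<'E'
def pads():
    s=get_state(); t=s['tcp_pos']; print(t,s['width'],s['finger_force'],s['wrist_force'].round(1),'tcp v',((t-O)@Y).round(4))
    for n in('wrist','side','top'):
        im,d,K,V,c=snap(n); P=cloud(d,K,V); E=P-O; u,v,w=E@X,E@Y,E@N; i=im.astype(int)
        og=(d>0)&(i[...,0]>110)&(i[...,0]-i[...,2]>70)&(i[...,0]-i[...,1]>45)&(abs(v)<.04)&(u>.05)&(u<.25)&(abs(w)<.08)
        k,lab,st,ce=cv2.connectedComponentsWithStats(og.astype(np.uint8))
        for j in range(1,k):
            if st[j,4]>6:
                q=lab==j; print(n,st[j,4],*[a+str(np.percentile(b[q],[3,97]).round(4)) for a,b in(('u',u),('v',v),('w',w))])
        fl=(d>0)&(i.min(-1)>70)&(abs(v)<.03)&(u>.07)&(u<.105)&(abs(w-.006)<.004)
        if fl.sum()>20: print(n,'flange',fl.sum(),'u',np.percentile(u[fl],[1,99]).round(4),'v',np.percentile(v[fl],[1,99]).round(4),'w',np.median(w[fl]).round(4))
        cv2.imwrite(f'pics/p_{n}.png',im[...,::-1])
E
python3 -c "
from plate import *
pads()"
```

```text
[ 0.49613892 -0.27181945  0.20370381] 0.4313934634108402 9.831115588049215 [-0.3  0.5 -0.8] tcp v -0.0007
wrist 60 u[0.13  0.133] v[0.0006 0.0122] w[-0.014  -0.0112]
wrist 36 u[0.1173 0.1238] v[0.0074 0.012 ] w[0.0069 0.0101]
wrist 391 u[0.1733 0.199 ] v[-0.007  0.012] w[0.0056 0.0148]
wrist 277 u[0.171  0.1867] v[-0.0074  0.0123] w[0.034  0.0428]
wrist flange 804 u [0.0702 0.0988] v [-0.0247  0.028 ] w 0.0049
side 44 u[0.1725 0.2   ] v[-0.0118  0.0049] w[0.0048 0.0169]
side 14 u[0.1585 0.1815] v[-0.013  -0.0063] w[0.0264 0.0393]
side 11 u[0.1259 0.1335] v[-0.0114  0.0076] w[-0.0162 -0.0099]
side flange 168 u [0.0714 0.0999] v [-0.0295  0.025 ] w 0.0058
```

Request:
{"fn": "arm_command", "kwargs": {"plan": [{"xyz": [-5,1.1,-6],"twist": 0,"gripper": 0.15},{"xyz": [-10,2.2,-13],"twist": 0,"gripper": 0.15},{"xyz": [-13,2.9,-17],"twist": 0,"gripper": 0.15},{"xyz": [-16,3.6,-21],"twist": 0,"gripper": 0.15},{"xyz": [-19,4.2,-25],"twist": 0,"gripper": 0.15},{"xyz": [-19,4.2,-25],"twist": 0,"gripper": 0.15}]}}

```text
time_s: 14.5
tcp_pos: [0.4776, -0.268, 0.1799]
ee_rot: [[0.22, 0.976, 0.004], [0.976, -0.22, -0.003], [-0.002, 0.004, -1.0]]
wrist_force: [0.9, -0.4, 13.7]
width: 0.423
finger_force: 11.5
```

```bash
python3 -c "
from plate import *
pads()"
```

```text
[ 0.47763859 -0.26798123  0.17989648] 0.42304885288838034 11.542245699092746 [ 0.9 -0.4 13.7] tcp v -0.0009
wrist 48 u[0.1015 0.1176] v[0.0062 0.0124] w[0.008  0.0168]
wrist 68 u[0.1167 0.1193] v[0.0015 0.0124] w[-0.0106 -0.0077]
wrist 418 u[0.1586 0.1823] v[-0.0073  0.0123] w[0.0135 0.0256]
wrist 353 u[0.1544 0.1655] v[-0.0078  0.0122] w[0.0439 0.0529]
wrist flange 675 u [0.0703 0.0988] v [-0.022   0.0283] w 0.0049
side 28 u[0.1565 0.1828] v[-0.0132  0.0026] w[0.012  0.0262]
side 13 u[0.1137 0.1206] v[-0.0133  0.0083] w[-0.0137 -0.0069]
side flange 135 u [0.0714 0.1002] v [-0.0288  0.0256] w 0.0056
```

Request:
{"fn": "arm_command", "kwargs": {"plan": [{"xyz": [6,-1.3,8],"twist": 0,"gripper": 0.15},{"xyz": [15,-3.3,20],"twist": 0,"gripper": 0.15},{"xyz": [15,-3.3,25],"twist": 0,"gripper": 0.15},{"xyz": [15,-3.3,25],"twist": 0,"gripper": 0.15}]}}

```text
time_s: 15.05
tcp_pos: [0.4918, -0.2703, 0.2036]
ee_rot: [[0.219, 0.976, 0.0], [0.976, -0.219, -0.0], [-0.0, 0.0, -1.0]]
wrist_force: [0.2, -0.2, -0.7]
width: 0.429
finger_force: 10.7
```

```bash
python3 air.py | grep -v '^top'; python3 -c "
from plate import *
pads()"
```

```text
[ 0.49177507 -0.27031572  0.20358315] 0.42930469270167837 10.693827755749226 [ 0.2 -0.2 -0.7]
wrist 48 x [0.0074 0.0136] y [-0.0196 -0.0163] z [0.0516 0.0678]
wrist 67 x [0.0028 0.0137] y [0.003 0.006] z [0.0664 0.0688]
wrist 366 x [-0.0061  0.0132] y [0.0106 0.0176] z [-0.0038  0.0217]
wrist 375 x [-0.0064  0.0134] y [-0.0175 -0.014 ] z [-0.007   0.0142]
  blk z 0.027 115 y [-0.0153  0.008 ] x [-0.0049  0.0116]
  blk z 0.033 570 y [-0.0132  0.0069] x [-0.0058  0.0123]
  blk z 0.039 266 y [-0.0155  0.0071] x [-0.0048  0.0125]
  blk z 0.045 82 y [-0.0203  0.0087] x [0.0035 0.0127]
  blk z 0.051 102 y [-0.0232  0.0104] x [-0.0007  0.0127]
  blk z 0.057 122 y [-0.0258  0.0122] x [-0.0043  0.0126]
  blk z 0.063 100 y [-0.0283  0.0132] x [-0.0045  0.0127]
  blk z 0.069 30 y [-0.0088  0.0142] x [0.0086 0.0126]
side 30 x [-0.0113  0.0067] y [0.0095 0.0166] z [-0.0056  0.0254]
side 11 x [-0.0109  0.0063] y [0.0016 0.005 ] z [0.0637 0.0729]
  blk z 0.027 17 y [-0.0169  0.0097] x [-0.0102  0.0058]
  blk z 0.033 41 y [-0.0183  0.0074] x [-0.0094  0.0067]
  blk z 0.039 22 y [-0.0181  0.0052] x [
[... 263 characters left out ...]
[-0.0164  0.0116] x [-0.0103 -0.0066]
[ 0.49133142 -0.2700594   0.20278435] 0.42689911134850655 10.695377737283707 [-0.6  0.1 -0.1] tcp v 0.0
wrist 68 u[0.1425 0.1458] v[0.0023 0.0134] w[-0.0076 -0.0047]
wrist 48 u[0.1286 0.1445] v[0.0074 0.0134] w[0.0115 0.0201]
wrist 378 u[0.1844 0.2089] v[-0.0064  0.0131] w[0.0165 0.0285]
wrist 376 u[0.1758 0.1922] v[-0.0066  0.0132] w[0.0427 0.0557]
wrist flange 914 u [0.0702 0.0991] v [-0.0244  0.0282] w 0.0049
side 32 u[0.1821 0.2101] v[-0.0123  0.0056] w[0.0145 0.0302]
side 11 u[0.1399 0.1463] v[-0.0103  0.0084] w[-0.0103 -0.0026]
side 7 u[0.1256 0.1336] v[-0.014  -0.0074] w[0.0113 0.0146]
side flange 171 u [0.0704 0.1003] v [-0.0288  0.025 ] w 0.0059
```

Request:
{"fn": "arm_command", "kwargs": {"plan": [{"xyz": [-8,-35,0],"twist": 0,"gripper": 0.15},{"xyz": [-15,-70,0],"twist": 0,"gripper": 0.15},{"xyz": [-15,-70,0],"twist": 0,"gripper": 0.15},{"xyz": [-15,-70,0],"twist": 0,"gripper": 0.15},{"xyz": [-25,-68,-14],"twist": 0,"gripper": 0.15},{"xyz": [-33,-66.5,-26],"twist": 0,"gripper": 0.15},{"xyz": [-38,-65.5,-34],"twist": 0,"gripper": 0.15},{"xyz": [-41,-64.6,-41],"twist": 0,"gripper": 0.15},{"xyz": [-41,-64.6,-41],"twist": 0,"gripper": 0.15}]}}

```text
time_s: 16.25
tcp_pos: [0.4506, -0.3343, 0.1618]
ee_rot: [[0.219, 0.976, -0.001], [0.976, -0.219, 0.001], [0.001, -0.001, -1.0]]
wrist_force: [-0.7, 0.0, -0.4]
width: 0.43
finger_force: 9.2
```

```bash
sed -i 's/def pads():/def pads(v0=0):/; s/(abs(v)<.04)/(abs(v-v0)<.04)/' plate.py; python3 -c "
from plate import *
pads(-.072)"|grep -v flange
```

```text
[ 0.45064994 -0.33427692  0.16178968] 0.4298901092907272 9.170449320226908 [-0.7  0.  -0.4] tcp v -0.0715
wrist 70 u[0.0955 0.0981] v[-0.069  -0.0581] w[-0.0122 -0.0092]
wrist 53 u[0.0818 0.0868] v[-0.0649 -0.0582] w[0.0066 0.0098]
wrist 404 u[0.1363 0.1611] v[-0.0779 -0.0586] w[0.0118 0.024 ]
wrist 46 u[0.1211 0.1378] v[-0.0593 -0.0582] w[0.033 0.046]
wrist 288 u[0.1414 0.1447] v[-0.0783 -0.0592] w[0.0482 0.0513]
side 38 u[0.1336 0.1624] v[-0.0833 -0.065 ] w[0.0111 0.0254]
side 15 u[0.0924 0.0996] v[-0.0882 -0.065 ] w[-0.0152 -0.0045]
side 7 u[0.0786 0.0869] v[-0.0832 -0.0797] w[0.0043 0.011 ]
```

Request:
{"fn": "arm_command", "kwargs": {"plan": [{"xyz": [12,-2.6,16],"twist": 0,"gripper": 0.15},{"xyz": [24,-5,33],"twist": 0,"gripper": 0.15},{"xyz": [25,0,36],"twist": 0,"gripper": 0.15},{"xyz": [31,35,36],"twist": 0,"gripper": 0.15},{"xyz": [37,65,34],"twist": 0,"gripper": 0.15},{"xyz": [37,65,34],"twist": 0,"gripper": 0.15},{"xyz": [37,65,34],"twist": 0,"gripper": 0.15},{"xyz": [31,66.3,26],"twist": 0,"gripper": 0.15},{"xyz": [25,67.6,18],"twist": 0,"gripper": 0.15},{"xyz": [25,67.6,18],"twist": 0,"gripper": 0.15}]}}

```text
time_s: 17.4
tcp_pos: [0.4742, -0.2672, 0.1788]
ee_rot: [[0.22, 0.975, -0.003], [0.975, -0.22, 0.002], [0.001, -0.003, -1.0]]
wrist_force: [-0.3, 0.5, -0.1]
width: 0.425
finger_force: 9.0
```

```bash
python3 -c "
from plate import *
pads()"
```

```text
[ 0.47423437 -0.26721198  0.17880433] 0.42503645761349446 9.031774364411831 [-0.3  0.5 -0.1] tcp v -0.0009
wrist 68 u[0.1141 0.1176] v[0.0021 0.0126] w[-0.0086 -0.0054]
wrist 51 u[0.101  0.1053] v[0.0057 0.0127] w[0.0102 0.013 ]
wrist 446 u[0.1559 0.1801] v[-0.0071  0.0121] w[0.0157 0.0275]
wrist 341 u[0.1525 0.1634] v[-0.0074  0.0122] w[0.0462 0.0547]
wrist flange 644 u [0.0702 0.1006] v [0.0001 0.0281] w 0.0047
side 34 u[0.1541 0.1803] v[-0.0126  0.0086] w[0.0154 0.029 ]
side 8 u[0.1382 0.1541] v[-0.0125 -0.0094] w[0.036  0.0486]
side 13 u[0.1103 0.1178] v[-0.0115  0.0117] w[-0.0114 -0.0035]
side flange 125 u [0.0707 0.0999] v [-0.0291  0.0243] w 0.0057
```

Request:
{"fn": "arm_command", "kwargs": {"plan": [{"xyz": [-4,0.9,-5.5],"twist": 0,"gripper": 0.15},{"xyz": [-7,1.6,-10],"twist": 0,"gripper": 0.15},{"xyz": [-9,2,-13],"twist": 0,"gripper": 0.15},{"xyz": [-10.5,2.4,-15.5],"twist": 0,"gripper": 0.15},{"xyz": [-10.5,2.4,-15.5],"twist": 0,"gripper": 0.15}]}}

```text
time_s: 18.05
tcp_pos: [0.4649, -0.2647, 0.1646]
ee_rot: [[0.219, 0.976, -0.001], [0.976, -0.219, 0.001], [0.0, -0.001, -1.0]]
wrist_force: [-3.5, -0.7, -0.0]
width: 0.426
finger_force: 9.1
```

```bash
python3 -c "
from plate import *
pads()"; python3 seat.py | tail -4
```

```text
[ 0.46488291 -0.26468824  0.16455006] 0.4261016457594736 9.089581584557891 [-3.5 -0.7 -0. ] tcp v -0.0005
wrist 47 u[0.0821 0.0871] v[0.0068 0.013 ] w[0.0096 0.0126]
wrist 68 u[0.0959 0.0991] v[0.0018 0.0131] w[-0.0093 -0.0065]
wrist 446 u[0.1377 0.1618] v[-0.0066  0.0126] w[0.015  0.0267]
wrist 349 u[0.1344 0.1453] v[-0.0072  0.0126] w[0.0455 0.054 ]
wrist flange 727 u [0.0704 0.0993] v [-0.0239  0.0282] w 0.0049
side 32 u[0.135  0.1628] v[-0.0131  0.006 ] w[0.0105 0.028 ]
side 8 u[0.1308 0.1463] v[-0.0124 -0.0088] w[0.0412 0.0548]
side 11 u[0.0954 0.0998] v[-0.0121  0.0087] w[-0.0097 -0.0039]
side flange 93 u [0.0711 0.1005] v [-0.0293  0.0051] w 0.0054
up 510 w med 0.005 slope deg -2.6 u [0.0727 0.099 ] v [-0.0231  0.0238]
side green 65 uvw [ 0.0516 -0.0043  0.0292]
low 67 w med 0.0056 slope deg -13.4 u [0.0001 0.0238] v [-0.023   0.0226]
up 66 w med 0.0057 slope deg -1.2 u [0.0727 0.0998] v [-0.0236  0.0054]
```

Request:
{"fn": "arm_command", "kwargs": {"plan": [{"xyz": [3,-0.7,-0.5],"twist": 0,"gripper": 0.14},{"xyz": [5.8,-1.3,-1],"twist": 0,"gripper": 0.13},{"xyz": [9,-2,-2.2],"twist": 0,"gripper": 0.11},{"xyz": [12.5,-2.8,-4],"twist": 0,"gripper": 0.09},{"xyz": [12.5,-2.8,-4],"twist": 0,"gripper": 0.09}]}}

```text
time_s: 18.8
tcp_pos: [0.4784, -0.2679, 0.1614]
ee_rot: [[0.219, 0.976, 0.0], [0.976, -0.219, -0.0], [-0.0, 0.001, -1.0]]
wrist_force: [-3.8, 0.8, 7.5]
width: 0.456
finger_force: 9.7
```

```bash
python3 -c "
from plate import *
pads()"; python3 seat.py | tail -4
```

```text
[ 0.47842718 -0.26791033  0.16144829] 0.45558083068739824 9.686449330765754 [-3.8  0.8  7.5] tcp v -0.0007
wrist 81 u[0.0935 0.0966] v[0.001 0.013] w[-0.0148 -0.012 ]
wrist 51 u[0.0791 0.089 ] v[0.009 0.013] w[0.0076 0.0107]
wrist 975 u[0.1363 0.1638] v[-0.0068  0.0122] w[0.0018 0.0096]
wrist 377 u[0.1321 0.1546] v[-0.0077  0.0124] w[0.0273 0.0367]
wrist flange 635 u [0.0701 0.099 ] v [0.0061 0.0283] w 0.0051
side 22 u[0.1356 0.1554] v[-0.0136  0.0038] w[0.0275 0.0382]
side 53 u[0.1363 0.1647] v[-0.0128  0.0065] w[0.0013 0.0108]
side 12 u[0.0931 0.0979] v[-0.0117  0.0077] w[-0.0156 -0.0094]
side flange 87 u [0.0706 0.1003] v [-0.0291  0.025 ] w 0.0057
up 432 w med 0.0051 slope deg -2.3 u [0.0723 0.0991] v [0.0059 0.0237]
side green 70 uvw [ 0.0498 -0.0041  0.0287]
low 73 w med 0.0057 slope deg -18.5 u [0.0001 0.023 ] v [-0.0233  0.0216]
up 52 w med 0.0059 slope deg -3.9 u [0.0723 0.0998] v [-0.0231  0.0235]
```

Request:
{"fn": "arm_command", "kwargs": {"plan": [{"xyz": [2.5,-0.5,-1],"twist": 0,"gripper": 0.07},{"xyz": [5,-1.1,-2],"twist": 0,"gripper": 0.05},{"xyz": [7.5,-1.6,-3.5],"twist": 0,"gripper": 0.03},{"xyz": [10,-2.2,-5.5],"twist": 0,"gripper": 0.01},{"xyz": [11,-2.4,-8],"twist": 0,"gripper": 0.0},{"xyz": [11,-2.4,-8],"twist": 0,"gripper": 0.0}]}}

```text
time_s: 19.65
tcp_pos: [0.4894, -0.2703, 0.1535]
ee_rot: [[0.219, 0.976, 0.001], [0.976, -0.219, -0.001], [-0.0, 0.001, -1.0]]
wrist_force: [-2.6, 1.0, 5.8]
width: 0.499
finger_force: 10.4
```

```bash
python3 -c "
from plate import *
pads()"; python3 seat.py | tail -4
```

```text
[ 0.48944862 -0.27033062  0.15347683] 0.49881188191457604 10.390614430120877 [-2.6  1.   5.8] tcp v -0.0006
wrist 71 u[0.0796 0.0868] v[0.005  0.0132] w[-0.0173 -0.0145]
wrist 52 u[0.0756 0.0852] v[0.0096 0.0131] w[0.0068 0.0104]
wrist 1203 u[0.1283 0.1572] v[-0.0075  0.0122] w[-0.0137 -0.0115]
wrist 486 u[0.1277 0.1556] v[-0.0074  0.0125] w[0.0129 0.0168]
wrist flange 593 u [0.0702 0.0994] v [0.0087 0.0282] w 0.0051
side 29 u[0.1281 0.157 ] v[-0.0129  0.007 ] w[0.0112 0.0191]
side 66 u[0.1298 0.157 ] v[-0.0128  0.0067] w[-0.0139 -0.0093]
side flange 85 u [0.071  0.1005] v [-0.0284  0.0252] w 0.0057
up 391 w med 0.005 slope deg -2.5 u [0.0722 0.0989] v [0.0087 0.0238]
side green 74 uvw [ 0.0494 -0.0055  0.0288]
low 78 w med 0.0061 slope deg -23.8 u [0.0003 0.0252] v [-0.0231  0.0231]
up 59 w med 0.0062 slope deg -3.2 u [0.0733 0.0996] v [-0.0237  0.0239]
```

Request:
{"fn": "arm_command", "kwargs": {"plan": [{"xyz": [0,0,0],"twist": 0,"gripper": -0.08},{"xyz": [0,0,0],"twist": 0,"gripper": -0.16},{"xyz": [0,0,0],"twist": 0,"gripper": -0.24},{"xyz": [0,0,0],"twist": 0,"gripper": -0.32},{"xyz": [0,0,0],"twist": 0,"gripper": -0.45},{"xyz": [0,0,0],"twist": 0,"gripper": -0.7},{"xyz": [0,0,0],"twist": 0,"gripper": -1},{"xyz": [0,0,0],"twist": 0,"gripper": -1},{"xyz": [0,0,0],"twist": 0,"gripper": -1}]}}

```text
time_s: 20.8
tcp_pos: [0.4889, -0.2701, 0.1529]
ee_rot: [[0.219, 0.976, 0.0], [0.976, -0.219, -0.0], [0.0, 0.0, -1.0]]
wrist_force: [0.1, -1.2, -0.2]
width: 1.0
finger_force: 0.0
```

```bash
python3 -c "
from plate import *
pads()
s=get_state();t=s['tcp_pos'];print('tcp uvw',(t-O)@X,(t-O)@N)"; python3 seat.py | tail -4
```

```text
[ 0.48893316 -0.27010822  0.15293509] 1.0000354588935705 0.0 [ 0.1 -1.2 -0.2] tcp v -0.0005
wrist 47 u[0.0766 0.0842] v[0.0091 0.0133] w[0.0068 0.0099]
wrist 1361 u[0.1243 0.1523] v[-0.0076  0.0119] w[-0.0231 -0.015 ]
wrist 445 u[0.1268 0.1538] v[-0.007   0.0124] w[0.018  0.0248]
wrist flange 706 u [0.0704 0.0993] v [-0.0245  0.0283] w 0.005
side 32 u[0.1238 0.1544] v[-0.0127  0.0046] w[0.0152 0.0267]
side 76 u[0.1261 0.1534] v[-0.0116  0.008 ] w[-0.0219 -0.0134]
side flange 87 u [0.0706 0.0999] v [-0.0298  0.0273] w 0.0054
tcp uvw 0.15374821859549972 0.009913266785585705
up 487 w med 0.005 slope deg -2.3 u [0.0728 0.0991] v [-0.0235  0.0238]
side green 75 uvw [ 0.0505 -0.0048  0.0288]
low 74 w med 0.0061 slope deg -20.5 u [0.0005 0.0236] v [-0.0233  0.0222]
up 54 w med 0.0057 slope deg -3.7 u [0.0738 0.0997] v [-0.0237  0.0236]
```

Request:
{"fn": "arm_command", "kwargs": {"plan": [{"xyz": [0,0,15],"twist": 0,"gripper": -1},{"xyz": [0,0,40],"twist": 0,"gripper": -1},{"xyz": [0,0,80],"twist": 0,"gripper": -1},{"xyz": [0,0,120],"twist": 0,"gripper": -1},{"xyz": [-60,60,150],"twist": 0,"gripper": -1},{"xyz": [-90,120,150],"twist": 0,"gripper": -1},{"xyz": [-90,150,150],"twist": 0,"gripper": -1},{"xyz": [-90,150,150],"twist": 0,"gripper": -1},{"xyz": [-90,150,150],"twist": 0,"gripper": -1},{"xyz": [-90,150,150],"twist": 0,"gripper": -1}]}}

```text
time_s: 22.05
tcp_pos: [0.3991, -0.12, 0.3033]
ee_rot: [[0.218, 0.976, 0.001], [0.976, -0.218, -0.001], [-0.0, 0.001, -1.0]]
wrist_force: [-0.5, -0.0, 0.4]
width: 1.002
finger_force: 0.0
```

```bash
python3 -c "
from plate import *
pads()
a=cv2.imread('pics/p_side.png')[205:305,235:335]; b=cv2.imread('pics/p_top.png')[170:250,290:390]
cv2.imwrite('pics/fin.png',np.hstack([cv2.resize(a,(400,400),interpolation=2),cv2.resize(b,(400,320),interpolation=2)[:320].__class__(0) if 0 else cv2.copyMakeBorder(cv2.resize(b,(400,320),interpolation=2),0,80,0,0,0)]))
"; python3 seat.py | tail -4
```

```text
[ 0.39907098 -0.11998431  0.30331557] 1.0017049105945046 0.0 [-0.5 -0.   0.4] tcp v 0.1262
wrist 10 u[0.0766 0.0836] v[0.0101 0.0137] w[0.0084 0.0102]
wrist 70 u[0.1194 0.135 ] v[-0.0084  0.0095] w[0.015  0.0204]
wrist flange 357 u [0.0702 0.0987] v [-0.0251  0.0285] w 0.0044
side 46 u[0.1224 0.1546] v[-0.0126  0.0076] w[0.0174 0.0264]
side 82 u[0.1253 0.1528] v[-0.0112  0.0079] w[-0.0231 -0.013 ]
side flange 86 u [0.0707 0.0996] v [-0.0288  0.0251] w 0.0061
top 42 u[0.1386 0.1533] v[-0.0104  0.0091] w[-0.0238 -0.0157]
up 255 w med 0.0047 slope deg -0.5 u [0.0726 0.0986] v [-0.0234  0.0236]
side green 117 uvw [ 0.0536 -0.003   0.0273]
low 82 w med 0.0064 slope deg -28.4 u [0.0003 0.0231] v [-0.0236  0.0232]
up 61 w med 0.0059 slope deg -1.1 u [0.0725 0.0995] v [-0.0237  0.0231]
```

View pics/fin.png

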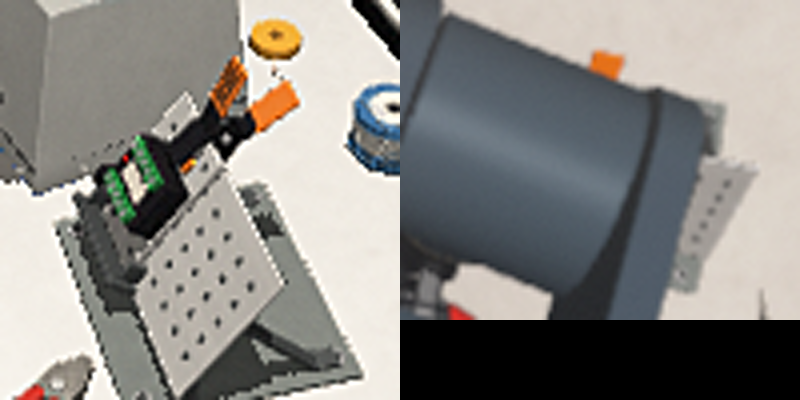

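The left crop shows the module seated flat between the ears. The clamp, handles near (250,90), is closed over the middle of its upper flange and the robot is clear, so I am handing in.

```bash
python3 -c "
from plant import *
print(sign_off())"
```

```text
the job is handed in; nothing more can be done
None
```

The module sits flat on the easel, on the ledge between the ears with its terminals facing out, and the spring clamp grips the middle of its upper flange together with the plate; the job was handed in after about 22 s of the 53 s allowed, with the robot clear, and no verdict was returned.

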